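# Seat the imaging dish in the microscope stage and clip it

### The arm

A 7-joint arm with a two-finger parallel gripper is mounted at the origin on the work surface. World frame = base frame: x ahead of the robot, y to its left, z up, the work surface at z = 0. Lengths are in m, angles in rad, forces in N, time in s.
With the tool pointing down it reaches from about 0.4 to 0.85 m from the base axis. Payload 10.4 kg.
Tool frame: the origin (TCP) lies on the centre line of the jaws, within the pads' length; the fingertips stand 17 mm ahead of it and the grasp point (between the pads) lies 2 mm behind it; z points along the fingers, y is the line along which they close (so a half turn about z gives the same grasp; the last joint's range is limited). The gripper opens to 85 mm and grips with 20 to 120 N. Pads are 22 mm wide; open, the fingers measure 114 mm over their backs; the gripper's body (76 mm by 85 mm) begins 54 mm behind the grasp point. The pads swing forward as they close: fully open they stand 13 mm farther back than shut.
Start: joints at [-1.322, 0.332, -0.065, 1.46, 0.022, 1.35, -0.088], TCP at [0.168, 0.602, 0.248] pointing down, gripper open.
Joint ranges: [-2.6, 2.6], [-0.5, 2.12], [-1.47, 1.34], [0.16, 2.42], [-1.27, 4.41], [0.06, 2.06], [-2.6, 2.6]. Speed limits (rad/s): [2.22, 2.22, 2.79, 2.79, 3.14, 3.14, 3.14].

### API

Orientations are given as a unit quaternion [x, y, z, w].
In Python, from workcell import sensors, imaging, order, spotter gives the robot as it stands. The module is installed in compiled form; this text tells all that it offers.
- The arm moves only by the shell command python3 -m inch 'ROWS' [FORCE]. ROWS is JSON, a list that holds one entry, the list of rows, each a list of 7 numbers: the shift along the tool's x, y, z in m, then the turn, a rotation vector about the tool's x, y, z in rad, then the closure, from -1 (fully open) to 1 (shut). In form: [[[x, y, z, ax, ay, az, hand], ...]]. A call has 1 to 10 rows; each row is the pose to reach, as a shift and turn from the pose commanded when the call began, along the tool's axes at that moment; what a row does not reach only later rows make up. A row lasts 1/10 s, in which the tool goes at most 50 mm and 8.59 degrees, less where a joint would pass 70% of its speed; a pose out of reach is approached as far as the arm can. A call with a gripper value outside its range is refused whole. The fingers move at their own pace and stop on an object; FORCE is the grip in N (left out, the last holds). Time passes only in rows, so rows that repeat a pose let the fingers close. It gives the time, the measured TCP pose, the force, the opening and the grip force at its end, in the units of the state.
- sensors.get_obs(): the state, without advancing time (a new reading comes with each control period).
- imaging.camera(name): name is "scene" or "top"; returns the picture (420x560x3 uint8, blue, green, red); there is no depth.
- imaging.calibration(name): a dict with "mtx" (3x3 intrinsics, pixels), "D" ([k1, k2, p1, p2, k3] as OpenCV has them; the pictures are not rectified), "R" (3x3) and "t" (3): a world point X has camera coordinates R X + t. Camera axes: x right, y down, z forward; pixel columns grow to the right and rows downward; lengths in m; the calibration is good to about 2 mm. A picture is of the moment at which its call begins. calibration takes no time and is no camera call.
- order.hand_in(): hands the job in; it is judged then, once.
Trained networks look in the newest picture that a camera, given by its name, has taken for a name from the list of things; names that differ only in an ending like _2 or _b are one class to them, and where a whole thing is asked for, a point or a joint stands for the part that bears it (a point fixed in the world has none). Each returns a list of dicts, best first, with "conf" (0 to 1); they miss things now and then, are a little off and sometimes report something else, mostly with a low value. They report only what shows in the picture. A call takes as long as a camera call. They do not tell look-alikes from the thing itself.
- spotter.look_for(label, camera): "pixel" ([column, row] in pixels, amid what is visible of it).
The state is a dict: "clock": time; "joint_pos": joint angles; "joint_velocities": joint speeds; "tau": joint torques, N m; "position": TCP position; "ee_rot": TCP orientation; "ft_force": force on the tool from outside, world axes, zero at the start; "torque": the same for the moment, N m; "grip_width": opening from 0.0 (shut) to 1.0 (fully open); "grasp_force": force on a finger pad.
Only numpy, scipy, OpenCV 4.12 (cv2) and the standard library are available. Lean on these libraries where they do the work, as an engineer would, in place of code of your own. Each camera call takes 0.05 s, during which the arm holds its last target. There are 200 camera calls.

### The job

Mount the orange-lidded dish for imaging: with your fingertips slide it across the microscope stage, without picking it up or tipping it, until it drops fully home in the round recess of the aluminium insert. Then push the red-posted clip round until it lies over the dish, pointing at the middle of the recess. Push gently, and do not disturb the white-lidded dish, the oil bottle or the objective.

Things in the scene. Friction and masses are not known exactly. Their poses are not given: they have to be found in the camera images.
- stage: Fixed open-frame inverted microscope: a flat black stage on four pillars, 220 mm (its x) by 300 mm (its y), surface 150 mm above the bench; a bare aluminium insert, 110 by 160 mm, lies flush in its middle. Origin on the bench under the stage's centre, z up. Only the dishes and the clip rise above the surface; two motors stick out of its sides below it.
- recess (a point): Centre of the floor of the round recess in the insert, right above the stage's origin, axes as the stage. The recess is 60 mm in diameter, 4 mm deep (floor 146 mm above the bench), with vertical walls; a 40 mm viewing hole through its floor leaves a ledge 10 mm wide for the dish.
- dish: Closed round dish, clear with an orange lid, 14.5 mm high, about 35 g, loose on the stage left or right of the recess, centres 70 to 110 mm apart. Its foot is a flange 56 mm across, 5.5 mm high, bevelled to 53 mm at the bottom; the lid is 53 mm across. Origin: centre of its underside, 150 mm above the bench, 146 when seated (lid top then 10.5 mm above the stage, 2 mm play all round).
- spare_dish: A second dish of the same shape and size, with a white lid, on the stage on the other side of the recess. Leave it alone. Origin at the centre of its underside.
- clip (a joint): Swing angle (rad) of the clip about the vertical through clip_pivot: 0 = at its stop, pointing at the recess centre (stage -x); grows as it swings out over the stage's +y side (1.57 = along +y); starts at 1.7 to 2.2, stays where left, turned by about 0.7 N at its post. Steel strip 12 mm wide, 38 mm long, underside 12 mm above the stage: it passes 1.5 mm above a seated dish, not over an unseated one.
- clip_pivot (a point): On the stage surface at the clip's axis, 50 mm from the recess centre on the stage's +x side (away from the robot). A brass screw head 15 mm across stands there, its top 21 mm above the surface.
- clip_post (a point): Middle of the red finger post on the clip: upright, 10 mm in diameter, 30 mm from the pivot, from 13.5 to 27.5 mm above the stage surface; push it from the side.
- oil_bottle: Small amber immersion oil bottle, 28 mm in diameter and 65 mm high, on the bench at the stage's +y side. Leave it alone. Origin at the centre of its underside.
- objective: Steel microscope objective, 31 mm in diameter and 52 mm high, standing on the bench at the stage's -y side. Leave it alone. Origin at the centre of its underside.
Not all that is in view belongs to the job. What is meant by the dish is not purple, and is the larger of those in its own colour.

How it is judged:
On the way, in this order (a step that is already met when the one before it is completed fails the run):
1. the orange-lidded dish sits flat on the floor of the recess (horizontal distance between dish and recess below 0.004 m and z of dish in the frame of recess below 0.0015 m and angle between dish's own z axis and vertical below 0.03 rad), for 0.2 s.
2. the clip lies over the seated dish (value of joint clip below 0.3 rad), for 0.2 s.
At the end, for the whole second after the job is handed in: The orange-lidded dish rests flat on the floor of the recess (within 1.5 mm of the floor, centre within 4 mm, tilt under 0.03 rad) and still; the clip is within 0.3 rad of pointing at the centre of the recess, over the lid; the robot touches nothing (all of step 1 and linear speed of dish below 0.01 m/s and value of joint clip below 0.3 rad).
It fails at once if the dish is lifted more than 8 mm off the stage surface (z of dish in the frame of recess above 0.012 m).
It fails at once if the dish is tipped by more than 0.3 rad or pushed off the stage (angle between dish's own z axis and vertical above 0.3 rad or z of dish in the frame of recess below -0.02 m).
It fails at once if the fingers squeeze or press the dish with more than 15 N (contact force between the fingers and dish above 15 N).
It fails at once if the white-lidded dish is moved by more than 10 mm (distance of spare_dish from where it was at the start of the episode above 0.01 m).
It fails at once if the oil bottle or the objective is moved by more than 15 mm (distance of any of oil_bottle, objective from where it was at the start of the episode above 0.015 m).
It also fails if it takes over 59 s, if anything falls off the work surface, if the arm or the gripper's body presses on something with over 40 N, if the wrist force passes 120 N, or if a joint passes its speed limit or range.

## Working session

There is one attempt and no reset: what is moved stays moved. The work goes in short steps, Python scripts to look and compute and a shell command to move; the robot and the scene stay as the last step left them, time stands still between calls to the robot, and variables do not carry over. Pictures are saved under pics/ and viewed, at most 10 in all, crops included, and the job is handed in when it is done.

```bash
mkdir -p pics
cat > h.py <<'E'
import numpy as np, cv2
from workcell import sensors, imaging, order, spotter
def ray(cam,px):
    c=imaging.calibration(cam);K=np.array(c["mtx"],float);D=np.array(c["D"],float);R=np.array(c["R"]);t=np.array(c["t"])
    n=cv2.undistortPoints(np.array([[px]],float),K,D)[0,0]
    return -R.T@t, R.T@np.array([n[0],n[1],1])
def at_z(cam,px,z):
    o,d=ray(cam,px); return o+d*(z-o[2])/d[2]
def proj(cam,X):
    c=imaging.calibration(cam);R=np.array(c["R"]);t=np.array(c["t"])
    return cv2.projectPoints(np.atleast_2d(np.array(X,float)),cv2.Rodrigues(R)[0],t,np.array(c["mtx"],float),np.array(c["D"],float))[0][:,0]
E
python3 - <<'E'
from h import *
np.set_printoptions(precision=4,suppress=True)
H={"dish":.1645,"spare_dish":.1645,"clip":.165,"clip_post":.17,"clip_pivot":.171,"stage":.15,"recess":.146,"oil_bottle":.04,"objective":.03}
for c in("top","scene"):
    cv2.imwrite(f"pics/{c}0.png",imaging.camera(c))
    for l,z in H.items():
        for r in spotter.look_for(l,c)[:3]: print(c,l,np.round(r["pixel"],1),round(r["conf"],2),at_z(c,r["pixel"],z)[:2])
    print(ray(c,[280,210])[0])
o=sensors.get_obs();print(o["clock"],o["position"],o["ee_rot"],o["ft_force"])
E
```

```text
top dish [338.8 295.5] 0.65 [ 0.3357 -0.0805]
top dish [370.8 211.6] 0.63 [ 0.4929 -0.1392]
top spare_dish [281.9 193.6] 0.71 [0.5234 0.0285]
top clip [331.1 161.7] 0.49 [ 0.5869 -0.0637]
top clip_post [333.8 157.3] 0.6 [ 0.5943 -0.0682]
top clip_pivot [333.4 196.6] 0.71 [ 0.5188 -0.0681]
top stage [333.6 195.9] 0.94 [ 0.5236 -0.0705]
top recess [334.9 193.2] 0.84 [ 0.5295 -0.0733]
top oil_bottle [239.3 162.2] 0.58 [0.6102 0.1212]
top objective [416.6 276.1] 0.61 [ 0.3766 -0.2582]
[0.3579 0.0281 1.163 ]
scene dish [296.9 266.9] 0.78 [ 0.4898 -0.1484]
scene dish [209.6 301.2] 0.78 [ 0.3356 -0.1793]
scene dish [294.2 394.9] 0.56 [ 0.4329 -0.3576]
scene spare_dish [291.5 189.1] 0.69 [0.5228 0.0233]
scene clip_post [344.9 216.9] 0.64 [ 0.6002 -0.0689]
scene clip_pivot [316.9 257.1] 0.77 [ 0.5267 -0.1412]
scene clip_pivot [293.2 188.4] 0.64 [0.5249 0.0188]
scene stage [316.4 253. ] 0.65 [ 0.5329 -0.12  ]
scene recess [346.  219.7] 0.64 [ 0.6081 -0.0586]
scene recess [318.  255.3] 0.59 [ 0.5353 -0.1228]
scene objective [294.1 189.1] 0.58 [0.5579 0.1346]
scene objective [250.1 370.5] 0.53 [ 0.3793 -0.2586]
[ 0.3708 -0.5601  0.8609]
1.0 [0.1678 0.6021 0.2483] [ 0.1355  0.9908  0.     -0.    ] [-0.4267  0.3491 -0.4781]
```

Run:
```python
import cv2
a=cv2.imread("pics/top0.png")[110:340,210:450]
cv2.imwrite("pics/top0c.png",cv2.resize(a,None,fx=2.6,fy=2.6,interpolation=cv2.INTER_CUBIC))
```

```text
(no output)
```

View pics/scene0.png

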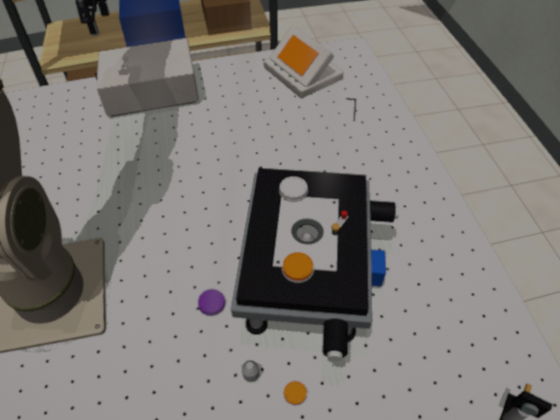

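View pics/top0c.png

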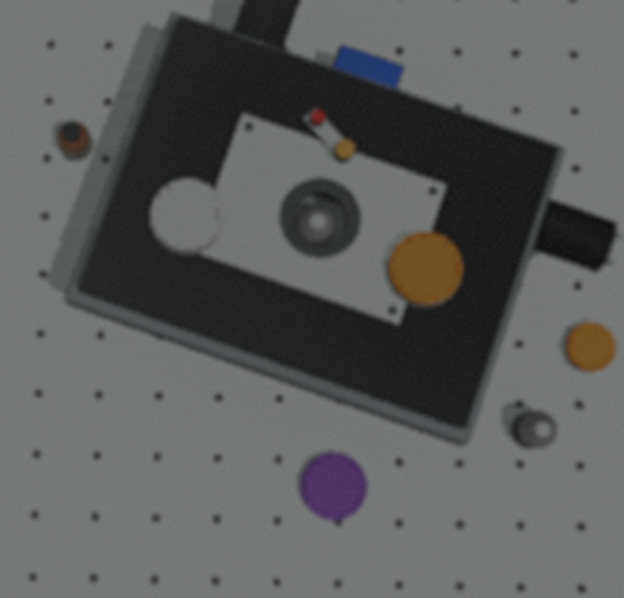

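The overview shows the orange dish on the stage at about top pixel (373,213). The recess is at (333,193), the white dish at (282,193), and the clip pivot at (343,167) with its red post at (332,155). The purple disc and the small orange disc on the bench are decoys. Next I'll measure precisely by segmentation.

```bash
cat > meas.py <<'E'
from h import *
np.set_printoptions(precision=4,suppress=True)
def blob(cam,img,lo,hi,near=None,rad=40):
    hsv=cv2.cvtColor(img,cv2.COLOR_BGR2HSV); m=cv2.inRange(hsv,lo,hi)
    n,_,st,ce=cv2.connectedComponentsWithStats(m)
    return [(ce[i],st[i,4]) for i in range(1,n) if st[i,4]>6 and (near is None or np.hypot(*(ce[i]-near))<rad)]
def dish(cam,img,near=None,z=.1645):
    b=blob(cam,img,(8,130,60),(20,255,255),near)
    return [(at_z(cam,p,z)[:2],a,p) for p,a in b if a>100]
E
python3 - <<'E'
from meas import *
top=cv2.imread("pics/top0.png");sc=cv2.imread("pics/scene0.png")
print("top",dish("top",top));print("scene",dish("scene",sc))
for c,i in(("top",top),("scene",sc)):
    for lo,hi in(((0,140,60),(6,255,255)),((174,140,60),(180,255,255))):
        for p,a in blob(c,i,lo,hi): print("red",c,p,a,at_z(c,p,.1705)[:2])
ins=np.array([[243,113],[447,183],[402,325],[203,255]])/2.6+[210,110]
I=np.array([at_z("top",p,.15)[:2] for p in ins]);print(I,I.mean(0),np.linalg.norm(np.diff(I,axis=0),axis=1))
st=np.array([[172,13],[563,149],[468,432],[68,292]])/2.6+[210,110]
S=np.array([at_z("top",p,.15)[:2] for p in st]);print(S,S.mean(0),np.linalg.norm(np.diff(S,axis=0),axis=1))
for Q in(I,S):
    v=Q[0]-Q[1]+Q[3]-Q[2];print("stage yaw",np.arctan2(v[1],v[0])-np.pi/2)
print("piv",at_z("top",np.array([345,149])/2.6+[210,110],.171),"white",at_z("top",np.array([186,215])/2.6+[210,110],.1645))
print("piv scene",at_z("scene",[335,229.5],.171),"white",at_z("scene",[293,188],.1645),"recess",at_z("scene",[307,232],.15))
E
```

```text
top [(array([0.6539, 0.5369]), np.int32(1730), array([ 22.2185, 121.9173])), (array([ 0.4911, -0.1447]), np.int32(609), array([373.7192, 212.6059])), (array([ 0.4367, -0.2623]), np.int32(250), array([436.66 , 242.952]))]
scene [(array([0.4976, 0.711 ]), np.int32(552), array([224.7736,  13.7174])), (array([0.6461, 0.4588]), np.int32(858), array([297.303 ,  54.7681])), (array([0.1014, 0.525 ]), np.int32(240), array([81.3167, 72.8833])), (array([ 0.4913, -0.147 ]), np.int32(668), array([297.5329, 266.0225])), (array([ 0.4347, -0.3543]), np.int32(398), array([294.8367, 392.4573]))]
red top [332.  154.5] 16 [ 0.5996 -0.0647]
red scene [343.65  213.325] 40 [ 0.6003 -0.0608]
[[ 0.6054 -0.0115]
 [ 0.5558 -0.163 ]
 [ 0.4499 -0.1299]
 [ 0.4981  0.0161]] [ 0.5273 -0.0721] [0.1594 0.111  0.1538]
[[ 0.6812  0.0432]
 [ 0.5835 -0.2493]
 [ 0.3734 -0.1778]
 [ 0.4686  0.1143]] [ 0.5267 -0.0674] [0.3083 0.2218 0.3072]
stage yaw -0.3174769619898765
stage yaw -0.3187700532712925
piv [ 0.5752 -0.0851  0.171 ] white [0.5251 0.0292 0.1645]
piv scene [ 0.574  -0.0925  0.171 ] white [0.5263 0.0253 0.1645] recess [ 0.5286 -0.0718  0.15  ]
```

```bash
cat > go.py <<'E'
import sys,numpy as np
from scipy.spatial.transform import Rotation as Rt
from workcell import sensors
# usage: x y z yaw_deg(of tool x, tool down) -> tool-frame shift and turn
def delta(x,y,z,yaw):
    o=sensors.get_obs();R=Rt.from_quat(o["ee_rot"]);a=np.radians(yaw)
    T=Rt.from_matrix(np.array([[np.cos(a),np.sin(a),0],[np.sin(a),-np.cos(a),0],[0,0,-1]]))
    d=R.inv().apply(np.array([x,y,z])-o["position"]); r=(R.inv()*T).as_rotvec()
    print("shift",np.round(d,4),"turn",np.round(r,3),"now",np.round(o["position"],4),"yaw",round(np.degrees(np.arctan2(*R.as_matrix()[[1,0],0])),1),"t",round(o["clock"],2))
if __name__=="__main__": delta(*map(float,sys.argv[1:5]))
E
python3 go.py 0.45 0.30 0.26 110; python3 go.py 0.4705 -0.189 0.26 64.5
```

```text
shift [-0.353  -0.2152 -0.0117] turn [ 0.   -0.    0.95] now [0.1678 0.6021 0.2483] yaw 164.4 t 1.0
shift [-0.504  -0.6808 -0.0117] turn [ 0.    -0.     1.744] now [0.1678 0.6021 0.2483] yaw 164.4 t 1.0
```

```bash
python3 -m inch '[[[-0.044,-0.027,-0.012,0,0,0.12,0.2],[-0.088,-0.054,-0.012,0,0,0.24,0.2],[-0.132,-0.081,-0.012,0,0,0.36,0.2],[-0.176,-0.108,-0.012,0,0,0.48,0.2],[-0.22,-0.135,-0.012,0,0,0.6,0.2],[-0.264,-0.162,-0.012,0,0,0.72,0.2],[-0.308,-0.188,-0.012,0,0,0.84,0.2],[-0.353,-0.215,-0.012,0,0,0.95,0.2],[-0.353,-0.215,-0.012,0,0,0.95,0.2],[-0.353,-0.215,-0.012,0,0,0.95,0.2]]]'; python3 go.py 0.4705 -0.189 0.26 64.5
```

```text
clock: 2.0
position: [0.4519, 0.2978, 0.2605]
ee_rot: [0.575, 0.818, 0.0, 0.0]
ft_force: [-0.6, 0.1, -0.6]
grip_width: 0.399
grasp_force: 0.0
shift [-0.4644 -0.147   0.0006] turn [0.001 0.    0.79 ] now [0.4519 0.2978 0.2605] yaw 109.8 t 2.0
```

```bash
python3 -m inch '[[[-0.046,-0.015,0,0,0,0.08,0.2],[-0.093,-0.03,0,0,0,0.16,0.2],[-0.139,-0.044,0,0,0,0.24,0.2],[-0.186,-0.059,0,0,0,0.32,0.2],[-0.232,-0.073,0,0,0,0.4,0.2],[-0.279,-0.088,0,0,0,0.48,0.2],[-0.325,-0.103,0,0,0,0.56,0.2],[-0.372,-0.118,0,0,0,0.64,0.2],[-0.418,-0.132,0,0,0,0.72,0.2],[-0.464,-0.147,0,0,0,0.79,0.2]]]'; python3 -m inch '[[[0,0,0,0,0,0,0.2],[0,0,0,0,0,0,0.2],[0,0,0,0,0,0,0.2]]]'; python3 go.py 0.4705 -0.189 0.19 64.5;  python3 - <<'E'
import cv2
from workcell import imaging
cv2.imwrite("pics/s1.png",cv2.resize(imaging.camera("scene")[140:360,180:440],None,fx=2.5,fy=2.5,interpolation=cv2.INTER_CUBIC))
E
```

```text
clock: 3.0
position: [0.4711, -0.1861, 0.2606]
ee_rot: [0.844, 0.536, 0.001, -0.0]
ft_force: [0.9, 1.5, 0.1]
grip_width: 0.403
grasp_force: 0.0
clock: 3.3
position: [0.4712, -0.1839, 0.2601]
ee_rot: [0.844, 0.537, 0.0, -0.0]
ft_force: [0.1, 0.1, 0.1]
grip_width: 0.396
grasp_force: 0.0
shift [-0.005   0.0016  0.0701] turn [-0.001 -0.001  0.008] now [ 0.4712 -0.1839  0.2601] yaw 65.0 t 3.3
```

View pics/s1.png

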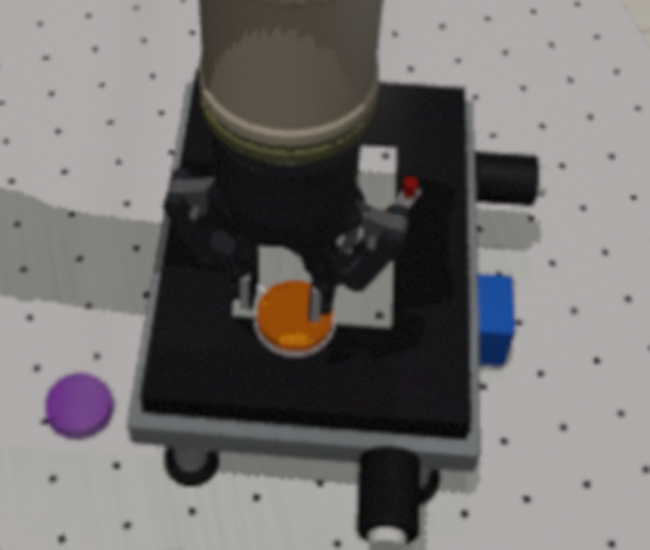

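```bash
python3 -m inch '[[[-0.008,0.001,0.03,0,0,0.008,0.2],[-0.008,0.001,0.06,0,0,0.008,0.2],[-0.008,0.001,0.08,0,0,0.008,0.2],[-0.008,0.001,0.087,0,0,0.008,0.2],[-0.008,0.001,0.087,0,0,0.008,0.2],[-0.008,0.001,0.087,0,0,0.008,0.2]]]'; python3 -m inch '[[[0,0,0.001,0,0,0,0.2],[0,0,0.002,0,0,0,0.2],[0,0,0.003,0,0,0,0.2],[0,0,0.003,0,0,0,0.2]]]'
```

```text
clock: 3.95
position: [0.4688, -0.1933, 0.1743]
ee_rot: [0.846, 0.532, 0.001, 0.0]
ft_force: [0.4, -0.4, 0.6]
grip_width: 0.401
grasp_force: 0.0
clock: 4.35
position: [0.4681, -0.1937, 0.1703]
ee_rot: [0.847, 0.532, 0.0, -0.0]
ft_force: [0.2, -0.6, -0.2]
grip_width: 0.4
grasp_force: 0.0
```

```bash
python3 -m inch '[[[0,0,0.001,0,0,0,0.2],[0,0,0.002,0,0,0,0.2],[0,0,0.002,0,0,0,0.2]]]'; python3 -m inch '[[[0,0,0.001,0,0,0,0.2],[0,0,0.002,0,0,0,0.2],[0,0,0.002,0,0,0,0.2]]]'
```

```text
clock: 4.65
position: [0.468, -0.1937, 0.1681]
ee_rot: [0.847, 0.532, -0.0, -0.0]
ft_force: [-0.1, -0.6, -0.2]
grip_width: 0.401
grasp_force: 0.0
clock: 4.95
position: [0.4682, -0.1938, 0.1663]
ee_rot: [0.847, 0.532, 0.0, -0.0]
ft_force: [-0.8, 0.1, 1.9]
grip_width: 0.401
grasp_force: 0.9
```

```bash
python3 -m inch '[[[0,0,-0.002,0,0,0,0.2],[0.003,0,-0.002,0,0,0,0.2],[0.006,0,-0.002,0,0,0,0.2],[0.009,0,-0.002,0,0,0,0.2],[0.012,0,-0.002,0,0,0,0.2],[0.015,0,-0.002,0,0,0,0.2],[0.018,0,-0.002,0,0,0,0.2],[0.021,0,-0.002,0,0,0,0.2],[0.024,0,-0.002,0,0,0,0.2],[0.027,0,-0.002,0,0,0,0.2]]]'; python3 -m inch '[[[0.003,0,0,0,0,0,0.2],[0.006,0,0,0,0,0,0.2],[0.009,0,0,0,0,0,0.2],[0.012,0,0,0,0,0,0.2],[0.015,0,0,0,0,0,0.2],[0.018,0,0,0,0,0,0.2],[0.021,0,0,0,0,0,0.2],[0.024,0,0,0,0,0,0.2],[0.027,0,0,0,0,0,0.2],[0.027,0,0,0,0,0,0.2]]]'
python3 - <<'E'
from meas import *
for c in("scene","top"):
    i=imaging.camera(c); 
    if c=="scene": cv2.imwrite("pics/s2.png",cv2.resize(i[140:360,180:440],None,fx=2.5,fy=2.5,interpolation=cv2.INTER_CUBIC))
    print(c,dish(c,i,proj(c,[.505,-.115,.1645])[0],60))
E
```

```text
clock: 5.95
position: [0.4799, -0.1692, 0.1683]
ee_rot: [0.847, 0.532, 0.0, -0.0]
ft_force: [0.2, -0.6, -0.4]
grip_width: 0.401
grasp_force: 0.1
clock: 6.95
position: [0.4917, -0.1446, 0.1682]
ee_rot: [0.847, 0.532, 0.0, -0.0]
ft_force: [0.2, 0.3, 0.1]
grip_width: 0.405
grasp_force: 0.0
scene [(array([-10.402, -37.282]), np.int32(222), array([298.3559, 256.027 ]))]
top [(array([-8.3446,  8.2002]), np.int32(459), array([355.5773, 204.5599]))]
```

View pics/s2.png

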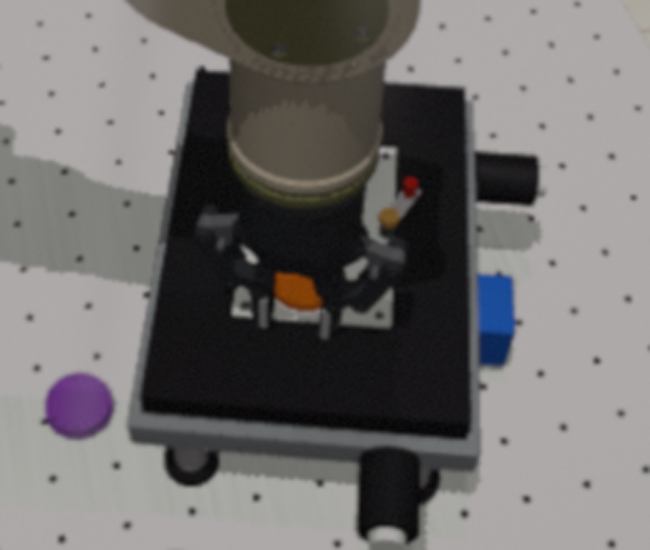

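The image shows the dish between and just ahead of both fingertips, around crop pixel (300,290), so it is being pushed centrally. I'll keep pushing.

```bash
python3 -m inch '[[[0.003,0,0,0,0,0,0.2],[0.006,0,0,0,0,0,0.2],[0.009,0,0,0,0,0,0.2],[0.012,0,0,0,0,0,0.2],[0.015,0,0,0,0,0,0.2],[0.018,0,0,0,0,0,0.2],[0.021,0,0,0,0,0,0.2],[0.024,0,0,0,0,0,0.2],[0.027,0,0,0,0,0,0.2],[0.027,0,0,0,0,0,0.2]]]'
python3 - <<'E'
from meas import *
print(at_z("top",[355.58,204.56],.1645)[:2])
i=imaging.camera("top");print(dish("top",i,proj("top",[.517,-.09,.1645])[0]))
cv2.imwrite("pics/t3.png",cv2.resize(i[130:270,270:430],None,fx=4,fy=4,interpolation=cv2.INTER_CUBIC))
o=sensors.get_obs();print(o["position"],o["ft_force"])
E
```

```text
clock: 8.05
position: [0.5035, -0.1203, 0.1682]
ee_rot: [0.847, 0.532, 0.0, -0.0]
ft_force: [0.5, 0.4, 0.2]
grip_width: 0.397
grasp_force: 0.0
[ 0.5056 -0.1106]
[(array([ 0.5183, -0.0839]), np.int32(408), array([341.4828, 197.6005]))]
[ 0.5033 -0.1205  0.1682] [ 0.107  -0.3343  0.4968]
```

View pics/t3.png

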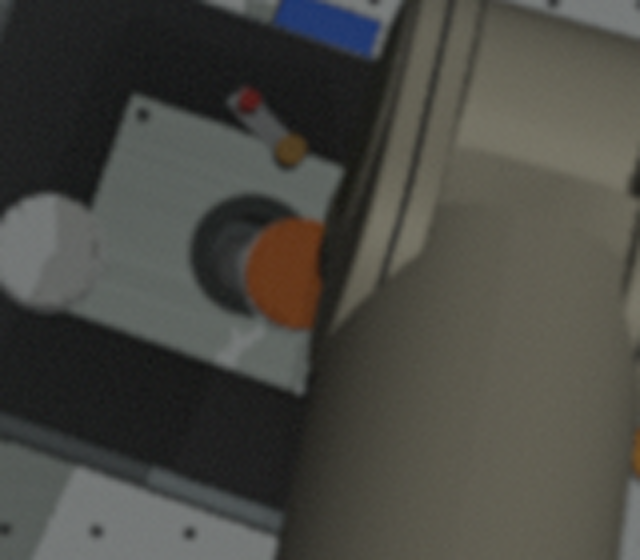

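Run:
```python
from meas import *
a=np.radians(64.26);u=np.array([np.cos(a),np.sin(a)]);v=np.array([u[1],-u[0]])
R=at_z("top",[333,193.75],.15)[:2];d=at_z("top",[345.1,198.4],.1645)[:2];T=np.array([.5034,-.1204])
print("recess",R,"dish",d,"dish-T",(d-T)@u,(d-T)@v,"rec-dish",(R-d)@u,(R-d)@v,"rec2-dish",(np.array([.527,-.0705])-d)@u)
```

```text
recess [ 0.5277 -0.0693] dish [ 0.5169 -0.0908] dish-T 0.03256724768872348 -0.0006992287399854771 rec-dish 0.024040065968118196 0.00039461577287880703 rec2-dish 0.0226305753997253
```

Dish and recess are laterally aligned to within 1 mm, with about 23.5 mm to go.

```bash
python3 -m inch '[[[0.003,0,0,0,0,0,0.2],[0.006,0,0,0,0,0,0.2],[0.009,0,0,0,0,0,0.2],[0.012,0,0,0,0,0,0.2],[0.014,0,0,0,0,0,0.2],[0.016,0,0,0,0,0,0.2],[0.018,0,0,0,0,0,0.2],[0.02,0,0,0,0,0,0.2],[0.021,0,0,0,0,0,0.2],[0.021,0,0,0,0,0,0.2]]]'; python3 -m inch '[[[0.001,0,0,0,0,0,0.2],[0.002,0,0,0,0,0,0.2],[0.003,0,0,0,0,0,0.2],[0.003,0,0,0,0,0,0.2]]]'
python3 - <<'E'
from meas import *
i=imaging.camera("top");s=imaging.camera("scene")
a=cv2.resize(i[150:240,290:380],None,fx=4.4,fy=4.4,interpolation=cv2.INTER_CUBIC);b=cv2.resize(s[190:280,260:350],None,fx=4.4,fy=4.4,interpolation=cv2.INTER_CUBIC)
cv2.imwrite("pics/t4.png",np.hstack([a,b]))
E
```

```text
clock: 9.1
position: [0.5125, -0.1017, 0.1683]
ee_rot: [0.847, 0.532, 0.0, -0.0]
ft_force: [-0.3, 0.1, -0.0]
grip_width: 0.402
grasp_force: 0.0
clock: 9.5
position: [0.5137, -0.099, 0.1683]
ee_rot: [0.847, 0.532, 0.0, -0.0]
ft_force: [-0.2, -0.1, -0.1]
grip_width: 0.399
grasp_force: 0.0
```

View pics/t4.png

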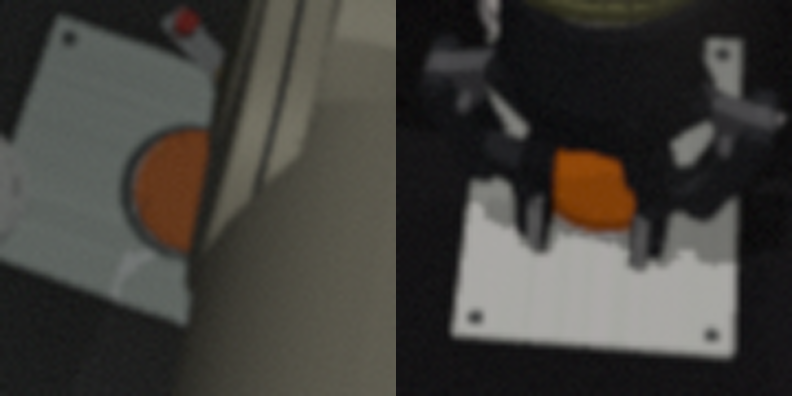

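Top view: the lid at about (190,190) lies inside the recess rim with a small dark gap at left, either seated or about 1 mm short. I'll back off and raise, then look without occlusion.

```bash
python3 -m inch '[[[-0.01,0,0,0,0,0,0.2],[-0.03,0,0,0,0,0,0.2],[-0.07,0,-0.01,0,0,0,0.2],[-0.11,0,-0.03,0,0,0,0.2],[-0.13,0,-0.06,0,0,0,0.2],[-0.13,0,-0.06,0,0,0,0.2]]]'
python3 - <<'E'
from meas import *
i=imaging.camera("top");s=imaging.camera("scene")
print(dish("top",i,proj("top",[.527,-.07,.16])[0],z=.1605),dish("scene",s,proj("scene",[.527,-.07,.16])[0],z=.1605))
a=cv2.resize(i[150:240,290:380],None,fx=4.4,fy=4.4,interpolation=cv2.INTER_CUBIC);b=cv2.resize(s[190:280,260:350],None,fx=4.4,fy=4.4,interpolation=cv2.INTER_CUBIC)
cv2.imwrite("pics/t5.png",np.hstack([a,b]))
E
```

```text
clock: 10.2
position: [0.4565, -0.221, 0.2317]
ee_rot: [0.848, 0.529, 0.002, 0.002]
ft_force: [0.0, 0.0, -0.3]
grip_width: 0.396
grasp_force: 0.0
[(array([ 0.5275, -0.0701]), np.int32(567), array([333.9718, 192.9489]))] []
```

View pics/t5.png

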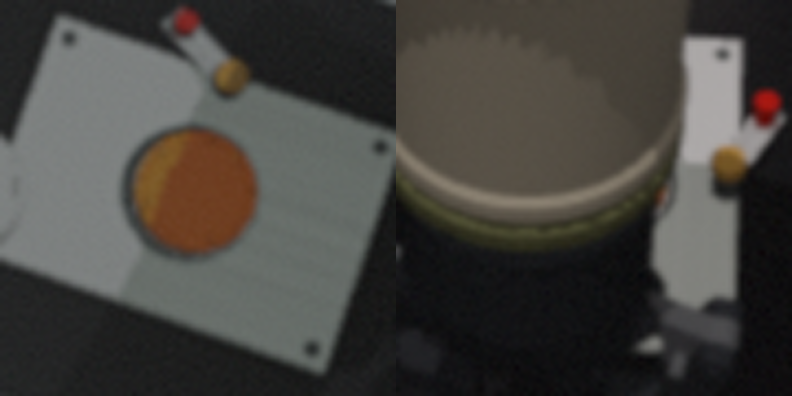

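The lid at (195,190) is centred in the recess with no overlap of the rim. It measures (0.5275,-0.0701) against the recess at (0.527,-0.0705), so it looks seated. Next is the clip: fingers shut, brought behind the post.

```bash
cat > clip.py <<'E'
import numpy as np
P=np.array([.5745,-.0861])
def tcp(th,back,rho=.032):
    b=np.radians(161.8)-th; r=np.array([np.cos(b),np.sin(b)]);t=np.array([-r[1],r[0]])
    return P+rho*r-back*t, (np.degrees(np.arctan2(t[1],t[0]))-180+180)%360-180-180  # yaw: tool -x along t
E
python3 - <<'E'
from clip import *; from go import delta
q,y=tcp(2.08,.026); y=(y+180)%360-180; print(q,y); delta(q[0],q[1],.245,y)
E
```

```text
[ 0.61565279 -0.0835607 ] 132.62477861278876
shift [ 0.1891  0.0847 -0.0161] turn [ 0.002 -0.    -1.194] now [ 0.4571 -0.2169  0.2286] yaw 64.2 t 10.3
```

```bash
python3 -m inch '[[[0.01,0.005,-0.016,0,0,0.14,1],[0.03,0.015,-0.016,0,0,0.28,1],[0.05,0.025,-0.016,0,0,0.42,1],[0.075,0.035,-0.016,0,0,0.56,1],[0.1,0.045,-0.016,0,0,0.7,1],[0.125,0.055,-0.016,0,0,0.84,1],[0.15,0.065,-0.016,0,0,0.98,1],[0.17,0.075,-0.016,0,0,1.12,1],[0.189,0.085,-0.016,0,0,1.26,1],[0.189,0.085,-0.016,0,0,1.4,1]]]' 20
python3 -m inch '[[[0,0,0,0,0,0.14,1],[0,0,0,0,0,0.28,1],[0,0,0,0,0,0.42,1],[0,0,0,0,0,0.54,1],[0,0,0,0,0,0.54,1],[0,0,0,0,0,0.54,1]]]'
python3 go.py .6157 -.0836 .1835 -47.4
python3 - <<'E'
from meas import *
i=imaging.camera("top");s=imaging.camera("scene");print(sensors.get_obs()["joint_pos"])
print(dish("scene",s,proj("scene",[.527,-.07,.16])[0],z=.1605))
a=cv2.resize(i[130:220,290:380],None,fx=4.4,fy=4.4,interpolation=cv2.INTER_CUBIC);b=cv2.resize(s[190:280,270:360],None,fx=4.4,fy=4.4,interpolation=cv2.INTER_CUBIC)
cv2.imwrite("pics/t6.png",np.hstack([a,b]))
E
```

```text
clock: 11.3
position: [0.6173, -0.0787, 0.2419]
ee_rot: [0.99, -0.139, -0.001, 0.0]
ft_force: [0.2, 0.9, -0.0]
grip_width: 0.0
grasp_force: 0.0
clock: 11.9
position: [0.6157, -0.0822, 0.2433]
ee_rot: [0.918, -0.396, -0.001, 0.0]
ft_force: [0.8, -0.6, 1.2]
grip_width: 0.0
grasp_force: 0.0
shift [0.0011 0.0009 0.0598] turn [0.001 0.001 0.014] now [ 0.6157 -0.0822  0.2433] yaw -46.6 t 11.9
[-0.6654  0.4679  0.9951  1.5192 -0.3962  1.371  -2.0259]
[(array([ 0.5275, -0.0737]), np.int32(569), array([306.9033, 229.5518]))]
```

View pics/t6.png

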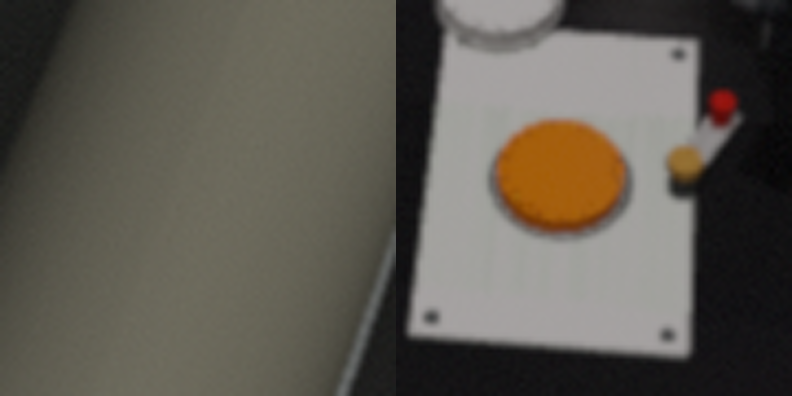

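The scene view shows the dish seated flush at (562,175), with the clip post at (723,103) untouched. I'll descend beside the post and compute the arc.

```bash
python3 -m inch '[[[0.001,0.001,0.03,0,0,0.014,1],[0.001,0.001,0.05,0,0,0.014,1],[0.001,0.001,0.06,0,0,0.014,1],[0.001,0.001,0.06,0,0,0.014,1],[0.001,0.001,0.06,0,0,0.014,1]]]'
python3 - <<'E'
from clip import *; from go import delta
for k,th in enumerate([2.08,1.95,1.82,1.69,1.56,1.43,1.3,1.17,1.04]):
    q,_=tcp(th,.016); delta(q[0],q[1],.1835,71.8-np.degrees(th))
E
```

```text
clock: 12.5
position: [0.6162, -0.0845, 0.1851]
ee_rot: [0.915, -0.404, 0.0, -0.0]
ft_force: [-0.3, -0.1, 0.0]
grip_width: 0.001
grasp_force: 0.0
shift [-0.011  -0.0002  0.0016] turn [-0.001 -0.001 -0.005] now [ 0.6162 -0.0845  0.1851] yaw -47.6 t 12.5
shift [-0.0153 -0.002   0.0016] turn [-0.001 -0.001 -0.135] now [ 0.6162 -0.0845  0.1851] yaw -47.6 t 12.5
shift [-0.0198 -0.0032  0.0016] turn [-0.001 -0.001 -0.265] now [ 0.6162 -0.0845  0.1851] yaw -47.6 t 12.5
shift [-0.0244 -0.0038  0.0016] turn [-0.    -0.001 -0.395] now [ 0.6162 -0.0845  0.1851] yaw -47.6 t 12.5
shift [-0.0291 -0.0038  0.0016] turn [-0.    -0.001 -0.525] now [ 0.6162 -0.0845  0.1851] yaw -47.6 t 12.5
shift [-0.0337 -0.0032  0.0016] turn [-0.    -0.001 -0.655] now [ 0.6162 -0.0845  0.1851] yaw -47.6 t 12.5
shift [-0.0382 -0.0021  0.0016] turn [-0.    -0.001 -0.785] now [ 0.6162 -0.0845  0.1851] yaw -47.6 t 12.5
shift [-0.0425 -0.0003  0.0016] turn [-0.    -0.001 -0.915] now [ 0.6162 -0.0845  0.1851] yaw -47.6 t 12.5
shift [-0.0465  0.002   0.0016] turn [-0.000e+00 -1.000e-03 -1.045e+00] now [ 0.6162 -0.0845  0.1851] yaw -47.6 t 12.5
```

```bash
python3 -m inch '[[[-0.006,0,0.001,0,0,0,1],[-0.011,0,0.001,0,0,0,1],[-0.0155,-0.002,0.001,0,0,-0.13,1],[-0.02,-0.003,0.001,0,0,-0.26,1],[-0.0245,-0.004,0.001,0,0,-0.39,1],[-0.029,-0.004,0.001,0,0,-0.52,1],[-0.0335,-0.003,0.001,0,0,-0.65,1],[-0.038,-0.002,0.001,0,0,-0.78,1],[-0.0425,0,0.001,0,0,-0.91,1],[-0.0465,0.002,0.001,0,0,-1.04,1]]]'
python3 - <<'E'
from clip import *; from go import delta
for th in [.95,.85,.75,.65,.55,.45,.35,.25,.15,.08]:
    q,_=tcp(th,.016); delta(q[0],q[1],.1835,71.8-np.degrees(th))
from meas import *
s=imaging.camera("scene"); print([(p,a,at_z("scene",p,.1705)[:2]) for p,a in blob("scene",s,(0,140,60),(5,255,255),proj("scene",[.575,-.07,.17])[0],25)])
E
```

```text
clock: 13.5
position: [0.583, -0.0508, 0.184]
ee_rot: [0.994, 0.107, 0.001, -0.0]
ft_force: [0.7, -0.5, -0.2]
grip_width: -0.0
grasp_force: 0.4
shift [-0.0027 -0.0006  0.0005] turn [ 0.    -0.001 -0.089] now [ 0.583  -0.0508  0.184 ] yaw 12.3 t 13.5
shift [-0.0061 -0.0018  0.0005] turn [ 0.    -0.001 -0.189] now [ 0.583  -0.0508  0.184 ] yaw 12.3 t 13.5
shift [-0.0096 -0.0026  0.0005] turn [ 0.    -0.001 -0.289] now [ 0.583  -0.0508  0.184 ] yaw 12.3 t 13.5
shift [-0.0132 -0.003   0.0004] turn [ 0.    -0.001 -0.389] now [ 0.583  -0.0508  0.184 ] yaw 12.3 t 13.5
shift [-0.0167 -0.0031  0.0004] turn [ 0.    -0.001 -0.489] now [ 0.583  -0.0508  0.184 ] yaw 12.3 t 13.5
shift [-0.0203 -0.0028  0.0004] turn [ 0.    -0.001 -0.589] now [ 0.583  -0.0508  0.184 ] yaw 12.3 t 13.5
shift [-0.0238 -0.0022  0.0004] turn [ 0.001 -0.001 -0.689] now [ 0.583  -0.0508  0.184 ] yaw 12.3 t 13.5
shift [-0.0273 -0.0012  0.0004] turn [ 0.001 -0.001 -0.789] now [ 0.583  -0.0508  0.184 ] yaw 12.3 t 13.5
shift [-0.0306  0.0001  0.0004] turn [ 0.001 -0.001 -0.889] now [ 0.583  -0.0508  0.184 ] yaw 12.3 t 13.5
shift [-0.0328  0.0012  0.0004] turn [ 0.001 -0.001 -0.959] now [ 0.583  -0.0508  0.184 ] yaw 12.3 t 13.5
[(array([326.7778, 213.5926]), np.int32(27), array([ 0.57  , -0.0542]))]
```

The post is at (0.570,-0.054), so the clip is at about 1.1 rad and following. I'll continue the arc.

```bash
python3 -m inch '[[[-0.003,-0.0005,0,0,0,-0.09,1],[-0.006,-0.002,0,0,0,-0.19,1],[-0.0095,-0.0025,0,0,0,-0.29,1],[-0.013,-0.003,0,0,0,-0.39,1],[-0.0165,-0.003,0,0,0,-0.49,1],[-0.02,-0.003,0,0,0,-0.59,1],[-0.024,-0.002,0,0,0,-0.69,1],[-0.0275,-0.001,0,0,0,-0.79,1],[-0.0305,0,0,0,0,-0.89,1],[-0.033,0.001,0,0,0,-0.96,1]]]'
python3 - <<'E'
from meas import *
s=imaging.camera("scene"); print([(p,a,at_z("scene",p,.1705)[:2]) for p,a in blob("scene",s,(0,140,60),(5,255,255),proj("scene",[.546,-.077,.17])[0],25)])
E
```

```text
clock: 14.55
position: [0.5511, -0.0588, 0.1838]
ee_rot: [0.834, 0.552, 0.001, 0.0]
ft_force: [0.4, -0.2, 0.6]
grip_width: 0.001
grasp_force: 0.3
[(array([318.5, 223.4]), np.int32(30), array([ 0.5492, -0.0723]))]
```

```bash
python3 -m inch '[[[-0.001,0,0,0,0,0,1],[-0.002,0,0,0,0,0,1],[-0.002,0,0,0,0,0,1],[-0.002,0,0,0,0,0,1]]]'; python3 -m inch '[[[0.005,0,0,0,0,0,1],[0.015,0,0,0,0,0,1],[0.025,0,-0.01,0,0,0,1],[0.025,0,-0.05,0,0,0,1],[0.05,0,-0.09,0,0,0,1],[0.1,0,-0.09,0,0,0,1],[0.15,0,-0.09,0,0,0,1],[0.2,0,-0.09,0,0,0,1],[0.2,0,-0.09,0,0,0,1]]]'
python3 - <<'E'
from meas import *
i=imaging.camera("top");s=imaging.camera("scene")
for c,m in(("top",i),("scene",s)): print([(at_z(c,p,.1705)[:2]-[.5745,-.0861]) for p,a in blob(c,m,(0,140,60),(5,255,255),proj(c,[.546,-.077,.17])[0],15)])
a=cv2.resize(i[150:240,290:380],None,fx=4.4,fy=4.4,interpolation=cv2.INTER_CUBIC);b=cv2.resize(s[180:270,260:350],None,fx=4.4,fy=4.4,interpolation=cv2.INTER_CUBIC)
cv2.imwrite("pics/t7.png",np.hstack([a,b]))
E
```

```text
clock: 15.0
position: [0.5508, -0.0595, 0.1837]
ee_rot: [0.835, 0.551, 0.001, -0.0]
ft_force: [1.6, 4.8, 1.5]
grip_width: -0.002
grasp_force: 2.6
clock: 15.9
position: [0.629, 0.1331, 0.2721]
ee_rot: [0.831, 0.556, -0.0, -0.001]
ft_force: [-0.8, 0.3, -1.1]
grip_width: 0.003
grasp_force: 0.0
[array([-0.0262,  0.0109])]
[array([-0.0258,  0.0121])]
```

View pics/t7.png

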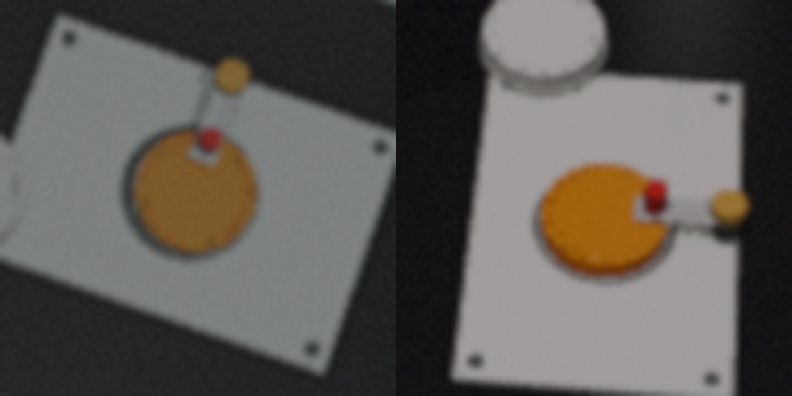

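The clip lies over the lid, with its post at (208,140) in the top view and pointing at the recess centre. The push force rose to about 5 N, so it is at its stop. The dish is flush and the arm is clear.

```bash
python3 -c "
from workcell import order; print(order.hand_in())"
```

```text
the job is handed in; nothing more can be done
None
```

I slid the orange-lidded dish into the recess, swung the clip over it to its stop, and handed the job in at about 16 s on the robot's clock; hand-in returned no verdict, but the last pictures show the dish seated, the clip pointing at the recess centre and the arm clear.

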